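# Stand the tape rolls in the tape rack

## Robot

A 6-joint arm with a two-finger parallel gripper is mounted at the origin on a cart in front of the work surface, level with it; the furniture and walls round the work are solid. World frame = base frame: x ahead of the robot, y to its left, z up, the work surface at z = 0. Lengths are in mm, angles in degrees, forces in N, time in s.
With the tool pointing down it reaches from about 350 to 850 mm from the base axis. Payload 8.1 kg.
Tool frame: the origin (TCP) lies midway between the tips of the shut fingers; the grasp point (between the pads) lies 19 mm behind it (r.grip_depth is the distance from the TCP to the grasp point, in mm); z points along the fingers, y is the direction in which the jaws open and shut (so a half turn about z gives the same grasp; the last joint's range is limited). The gripper opens to 85 mm and grips with 20 to 120 N. Pads are 22 mm wide; open, the fingers measure 114 mm over their backs; the gripper's body (76 mm by 85 mm) begins 54 mm behind the grasp point. The pads swing forward as they close: fully open they stand 13 mm farther back than shut.
Start: joints at [71.138, 7.471, 85.268, -0, 87.261, -4.893], TCP at [144.813, 582.267, 231.292] pointing down, gripper open.
Joint ranges: [-169.43, 169.43], [-51.17, 129.36], [1.28, 143.12], [-76.62, 256.62], [0, 156.53], [-152.29, 152.29]. Speed limits (degrees/s): [136.94, 136.94, 159.86, 180, 180, 180].

## Interface

Orientations are given as [roll, pitch, yaw] about the fixed x, y, z axes, in that order (R = Rz(yaw) Ry(pitch) Rx(roll)).
In Python, from bench import r, imaging gives the robot as it stands.
- The arm moves only by the shell command python3 -m creep 'ROWS' [FORCE]. ROWS is text: rows parted by semicolons, each of 7 numbers parted by spaces: the shift along the tool's x, y, z in cm, then the turn, a rotation vector about the tool's x, y, z in degrees, then the finger opening in cm, from 0 to 8.54. In form: dx dy dz ax ay az gripper; .... A call has 1 to 20 rows; each row is the pose to reach, as a shift and turn from the pose measured when the call began, along the tool's axes at that moment; what a row does not reach only later rows make up. A row lasts 1/10 s, in which the tool goes at most 50 mm and 8.59 degrees, less where a joint would pass 70% of its speed; a pose out of reach is approached as far as the arm can. A call with a gripper value outside its range is refused whole. The fingers move at their own pace and stop on an object; FORCE is the grip in N (left out, the last holds). Time passes only in rows, so rows that repeat a pose let the fingers close. It gives the time, the measured TCP pose, the force and the opening at its end, in the units of the state.
- r.sense(): the state, without advancing time (a new reading comes with each control period).
- imaging.snapshot(name): name is "side" or "top"; returns the picture (480x640x3 uint8, red, green, blue); there is no depth.
- imaging.camera_info(name): a dict with "camera_matrix" (3x3 intrinsics, pixels), "R" (3x3) and "t" (3): a world point X has camera coordinates R X + t. Camera axes: x right, y down, z forward; pixel columns grow to the right and rows downward; lengths in mm; the calibration is good to about 2 mm. A picture is of the moment at which its call begins. camera_info takes no time and is no camera call.
- r.hand_in(): hands the job in, once; it reports no verdict.
The state is a dict: "time": time; "joint_pos": joint angles; "qd": joint speeds; "joint_efforts": joint torques, N m; "tool_pos": TCP position; "tcp_rot": TCP orientation; "ft_force": force on the tool from outside, world axes, zero at the start; "wrist_torque": the same for the moment, N m; "finger_gap": finger opening in mm.
Only numpy, scipy, OpenCV 4.12 (cv2) and the standard library are available. Lean on these libraries where they do the work, as an engineer would, in place of code of your own. Each camera call takes 0.05 s, during which the arm holds its last target.

## Task

Two rolls of tape are leaning against white cartons. Put each of them away in the tape rack: stand it upright on its edge between the tines of the slot that fits its width (narrow roll in the narrow slot, wide roll in the wide slot), resting on both rails, lowered in rather than dropped, and let go. Do not push the aerosol can or the roller sleeve about.

Things in the scene. Friction and masses are not known exactly. Their poses are not given: they have to be found in the camera images.
- rack: fixed tape rack: plywood base 210 x 120 x 12 mm, long along its x; two steel rails along x (10 mm thick, axis 24 mm up, at y = +-32 mm), each with upright 8 mm tines ending 94 mm up, tops flared. Four tines make a slot; one at each end, a solid wood block 52 mm high between them. A roll stands on both rails between the tines, its axis along x. Origin: centre of underside; z up.
- wide_slot (a point): wide slot, 43 mm clear between its tines, at x = -52 mm of the rack (104 mm from the other slot). The point is where the centre of the wide roll is when it stands home in it: 84 mm above the table. Axes as the rack's (x across the slot).
- narrow_slot (a point): narrow slot, 31 mm clear between its tines, at x = +52 mm of the rack. The point is where the centre of the narrow roll is when it stands home in it: 71 mm above the table. Axes as the rack's (x across the slot).
- narrow_roll: cream roll of tape, diameter 104 mm, 25 mm wide along its axis, hole 56 mm, 0.2 kg, loose. Leans back toward the robot, 30 degrees off vertical, foot on the table, against the far top edge of a carton; top 40 mm of rim stand free to be pinched across the flat faces. Origin: centre of the face resting on the carton; z: roll axis, from that face to the other (middle at z = 12.5 mm).
- narrow_roll_center (a point): middle of the narrow roll (on its axis, halfway between the flat faces); z along the roll's axis.
- wide_roll: blue roll of tape, diameter 126 mm, 36 mm wide along its axis, hole 74 mm, 0.2 kg, loose. Leans back toward the robot, 28 degrees off vertical, foot on the table, against the far top edge of a carton; top 60 mm of rim stand free to be pinched across the flat faces. Origin: centre of the face resting on the carton; z: roll axis, from that face to the other (middle at z = 18 mm).
- wide_roll_center (a point): middle of the wide roll (on its axis, halfway between the flat faces); z along the roll's axis.
- carton_a: plain white carton 55 x 130 x 50 mm (x, y, z), fixed; the narrow roll leans on its +x side. Origin: centre of the underside.
- carton_b: plain white carton like the other, fixed; the wide roll leans on its +x side. Origin: centre of the underside.
- can: bystander: aerosol can, 67 mm diameter, 205 mm tall, standing loose behind the rolls. Origin: centre of the underside.
- sleeve: bystander: paint roller sleeve, 106 mm long, 40 mm thick, lying loose behind the rolls. Origin: centre of the underside.
Things that resemble listed ones, but are neither listed nor needed, are in the scene too. What is shaped like the narrow_roll but turquoise is not meant. Several things have the shape of the wide_roll; the one meant has the colours described above.

How it is judged (in metres and radians):
At the end, for the whole second after the job is handed in: Each roll stands at rest on edge in its own slot: its centre within 10 mm of the slot's point across the slot, 12 mm along it and 8 mm in height, its axis within 0.22 rad (12 degrees) of the rack's long axis (x of narrow_roll_center in the frame of narrow_slot between -0.01 and 0.01 m and y of narrow_roll_center in the frame of narrow_slot between -0.012 and 0.012 m and z of narrow_roll_center in the frame of narrow_slot between -0.008 and 0.008 m and angle between the z axis of each of narrow_roll, wide_roll and the x axis of rack, either way round below 0.22 rad and linear speed of each of narrow_roll, wide_roll below 0.02 m/s and angular speed of each of narrow_roll, wide_roll below 0.2 rad/s and x of wide_roll_center in the frame of wide_slot between -0.01 and 0.01 m and y of wide_roll_center in the frame of wide_slot between -0.012 and 0.012 m and z of wide_roll_center in the frame of wide_slot between -0.008 and 0.008 m); the robot touches nothing.
It fails at once if the narrow roll is dropped into its slot (falls free faster than 0.7 m/s, about 25 mm of fall) (horizontal distance between narrow_roll_center and narrow_slot below 0.04 m and linear speed of narrow_roll above 0.7 m/s and contact force between the fingers and narrow_roll below 0.1 N).
It fails at once if the wide roll is dropped into its slot (falls free faster than 0.7 m/s, about 25 mm of fall) (horizontal distance between wide_roll_center and wide_slot below 0.04 m and linear speed of wide_roll above 0.7 m/s and contact force between the fingers and wide_roll below 0.1 N).
It fails at once if the aerosol can is pushed more than 40 mm (distance of can from where it was at the start of the episode above 0.04 m).
It fails at once if the roller sleeve is pushed more than 40 mm (distance of sleeve from where it was at the start of the episode above 0.04 m).
It also fails if it takes over 61 s, if anything falls off the work surface, if the arm or the gripper's body presses on something with over 40 N, if the wrist force passes 120 N, or if a joint passes its speed limit or range.

## Working session

There is one attempt and no reset: what is moved stays moved. The work goes in short steps, Python scripts to look and compute and a shell command to move; the robot and the scene stay as the last step left them, time stands still between calls to the robot, and variables do not carry over. Pictures are saved under pics/ and viewed, and the job is handed in when it is done.

```bash
ls; mkdir -p pics
python3 - <<'E'
from bench import r, imaging
import cv2
print(r.sense())
for n in ("side","top"):
    im=imaging.snapshot(n); cv2.imwrite(f"pics/{n}0.png",im[:,:,::-1]); print(n,imaging.camera_info(n))
E
```

```text
pics
{'time': 0.0, 'joint_pos': array([ 7.11385574e+01,  7.51415722e+00,  8.53307256e+01, -8.14155408e-04,
        8.72599909e+01, -4.89226012e+00]), 'qd': array([-0.01689764, -0.01946824,  0.04006812, -0.02870637,  0.01672144,
       -0.05427512]), 'joint_efforts': array([-1.58514515e-03, -5.69388878e+01, -5.00562251e+01, -5.38383358e-05,
        1.44779854e-02, -1.42601536e-05]), 'tool_pos': array([144.63696881, 581.73981148, 230.24046823]), 'tcp_rot': array([-1.79895439e+02, -8.13367791e-03,  1.66030850e+02]), 'ft_force': array([ 0.14369493, -0.14168245, -0.69318257]), 'wrist_torque': array([0.02492044, 0.01985338, 0.00651697]), 'finger_gap': 85.54803793347556}
side {'camera_matrix': array([[577.88972965,   0.        , 312.87542531],
       [  0.        , 577.88972965, 237.39105486],
       [  0.        ,   0.        ,   1.        ]]), 'R': array([[-0.96173379, -0.273973  , -0.00263047],
       [-0.17154529,  0.60960995, -0.77391726],
       [ 0.21363599, -0.74385113, -0.63328126]]), 't': array([ 530.14108755,  151.20100183, 1023.49472285])}
top {'camera_matrix': array([[485.79439907,   0.        , 319.85034638],
       [  0.        , 485.79439907, 234.6730244 ],
       [  0.        ,   0.        ,   1.        ]]), 'R': array([[ 1.19170461e-03, -9.99997853e-01, -1.69519492e-03],
       [-9.86320830e-01, -8.95978368e-04, -1.64834515e-01],
       [ 1.64832642e-01,  1.86844011e-03, -9.86319780e-01]]), 't': array([-22.05484419, 531.31270583, 983.63740954])}
```

View pics/side0.png

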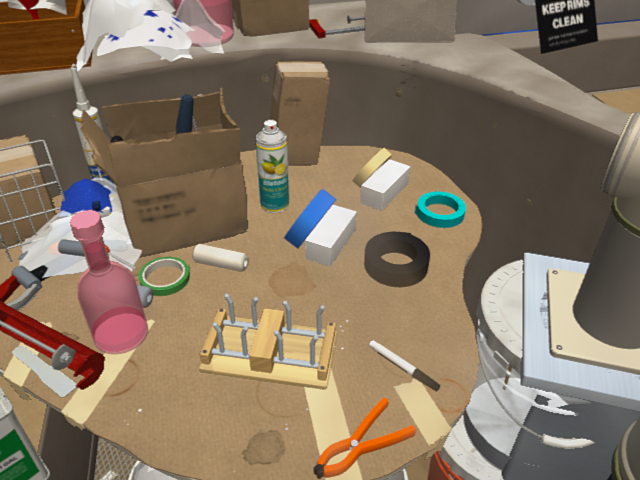

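View pics/top0.png

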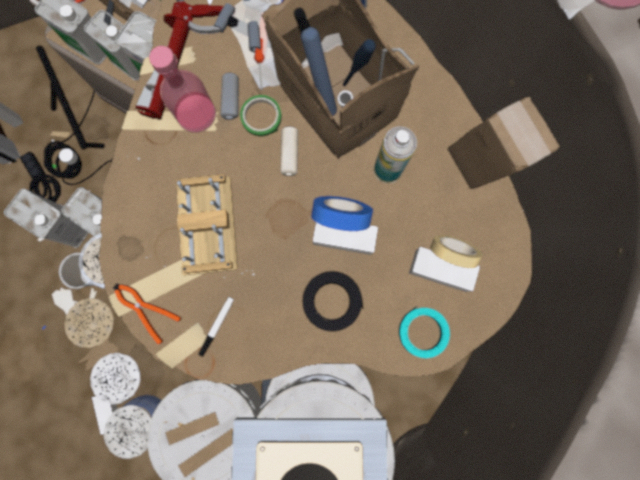

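```bash
cat > h.py <<'E'
import numpy as np, cv2
from bench import r, imaging
def cam(n):
    c=imaging.camera_info(n); return c["camera_matrix"],c["R"],c["t"]
def ray(n,uv):
    K,R,t=cam(n); d=R.T@np.linalg.solve(K,[uv[0],uv[1],1.]); return -R.T@t,d
def onz(n,uv,z):
    o,d=ray(n,uv); return o+d*(z-o[2])/d[2]
def proj(n,X):
    K,R,t=cam(n); p=K@(R@np.asarray(X,float)+t); return p[:2]/p[2]
def tri(a,b): # side uv, top uv
    o1,d1=ray("side",a);o2,d2=ray("top",b)
    A=np.array([d1,-d2]).T; s=np.linalg.lstsq(A,o2-o1,rcond=None)[0]
    p,q=o1+s[0]*d1,o2+s[1]*d2
    return (p+q)/2,np.linalg.norm(p-q)
E
python3 - <<'E'
import cv2
s=cv2.imread("pics/side0.png");t=cv2.imread("pics/top0.png")
def crop(im,x,y,w,h,k,name): cv2.imwrite(name,cv2.resize(im[y:y+h,x:x+w],None,fx=k,fy=k,interpolation=cv2.INTER_CUBIC))
crop(s,195,285,150,105,5,"pics/c_rack_s.png");crop(t,160,165,100,115,5,"pics/c_rack_t.png")
crop(s,275,140,150,130,5,"pics/c_rolls_s.png");crop(t,300,180,190,120,4,"pics/c_rolls_t.png")
E
```

```text
(no output)
```

View pics/c_rack_s.png

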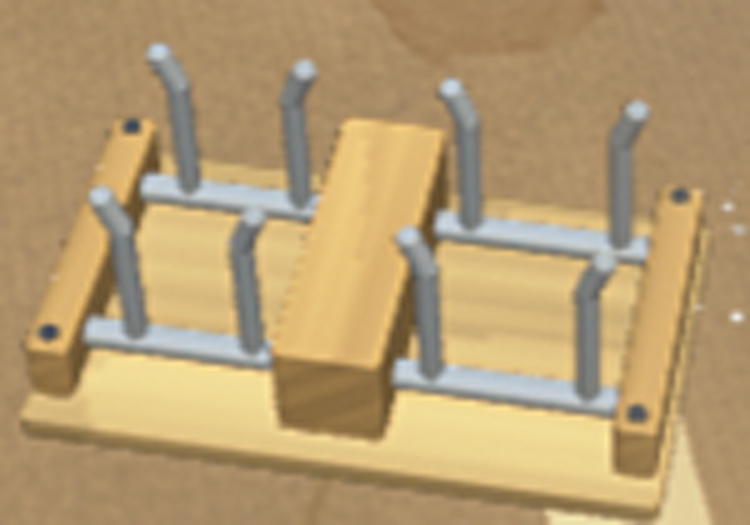

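View pics/c_rack_t.png

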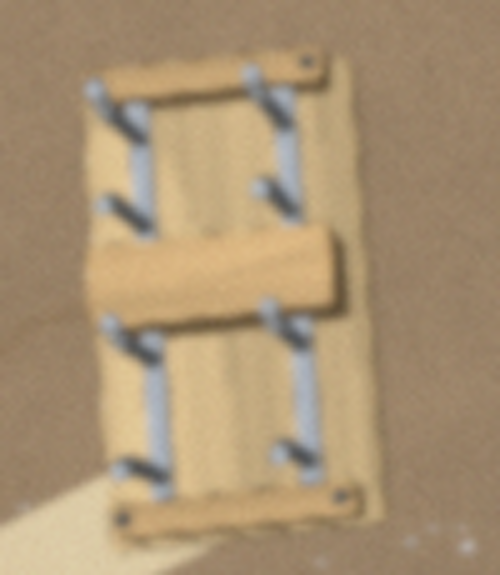

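View pics/c_rolls_s.png

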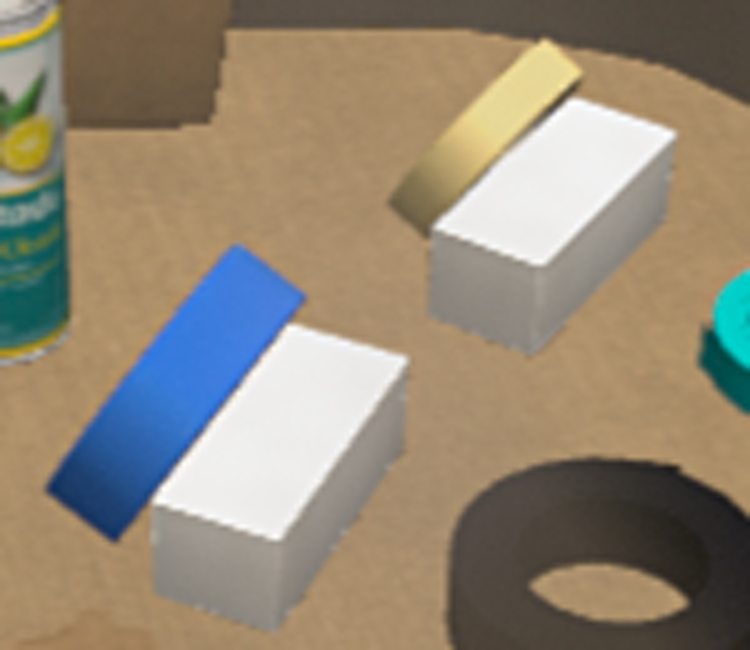

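View pics/c_rolls_t.png

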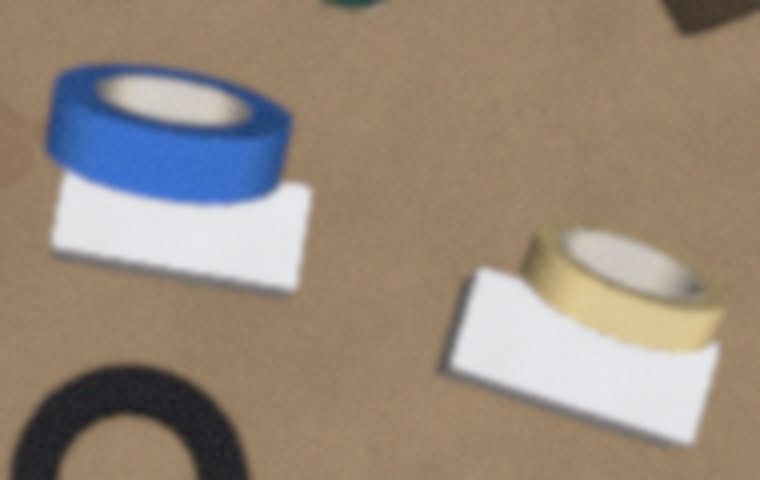

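Blue roll: top (342,212), side (310,220); the black (332,300) and green (262,115) rolls share the shape but not the colour. Cream roll: top (457,250), side (372,168); turquoise (425,332) is excluded. The crops confirm that both lean on white cartons. In the rack the tine pair nearest the robot is wider apart, so the wide slot is at smaller world x.

```bash
cat > m.py <<'E'
from h import *
ts=np.array([(100,197),(253,215),(408,237),(603,262),(158,50),(303,68),(452,88),(637,110)])/5+[195,285]-0.4
tt=np.array([(95,90),(105,203),(112,325),(122,470),(250,75),(263,187),(268,312),(283,453)])/5+[160,165]-0.4
P=[]
for a,b in zip(ts,tt):
    X,e=tri(a,b);P.append(X);print(X.round(1),e.round(1), onz("side",a,92).round(1)[:2],onz("top",b,92).round(1)[:2])
P=np.array(P)
nar=P[[0,1,4,5]].mean(0);wid=P[[2,3,6,7]].mean(0)
print("narrow slot",nar,"wide",wid,np.linalg.norm((nar-wid)[:2]),"yaw",np.degrees(np.arctan2(*(nar-wid)[[1,0]])))
row=P[:4].mean(0)-P[4:].mean(0);print("yaw rows",np.degrees(np.arctan2(-row[0],row[1])),np.linalg.norm(row))
def carton(side,top,name,R,w,th,hsv):
    print(name)
    s=[onz("side",np.array(p)/5+[275,140]-.4,50) for p in side]
    t=[onz("top",np.array(p)/4+[300,180]-.4,50) for p in top]
    print("side",np.round(s,1)[:,:2].tolist(),"top",np.round(t,1)[:,:2].tolist())
    return s,t
carton([(155,503),(280,540),(405,358),(295,325)],[(53,247),(296,291),(311,187)],"B",63,36,28,None)
carton([(432,230),(540,264),(675,133),(575,98)],[(448,370),(692,443),(718,347),(478,268)],"A",52,25,30,None)
E
python3 m.py
```

```text
[632.5 268.8  92.2] 2.2 [633.8 268.6] [631.5 268.6]
[584.6 262.4  91.7] 1.2 [585.2 262.6] [583.9 262.2]
[535.  257.4  91.1] 2.7 [536.1 258. ] [533.5 256.9]
[475.3 250.5  90.9] 1.2 [475.7 251.4] [474.6 250.1]
[639.  205.1  93.5] 2.9 [641.3 203.6] [637.9 205.1]
[591.6 198.3  91.7] 1.7 [592.4 198.5] [590.7 198. ]
[540.7 194.3  92.3] 3.8 [542.7 193.9] [538.9 194. ]
[482.1 186.2  91. ] 1.1 [482.4 187.1] [481.5 185.9]
narrow slot [611.93524412 233.64301336  92.2573901 ] wide [508.27384471 222.07741081  91.33666677] 104.30459668623583 yaw 6.366216904878973
yaw rows 5.812083558811742 64.13152593196911
B
side [[570.1, -15.1], [517.7, -6.8], [497.1, -133.7], [546.7, -143.8]] top [[516.1, -6.8], [493.0, -133.9], [548.2, -142.7]]
A
side [[506.3, -228.8], [455.8, -215.9], [415.4, -336.6], [465.0, -354.4]] top [[451.8, -212.1], [414.2, -336.7], [463.9, -352.7], [505.2, -229.3]]
```

```bash
cat > lat.py <<'E'
from h import *
def run(name,lo,hi,box,far,yaw,R,w,th):
    d=np.array([np.cos(np.radians(yaw)),np.sin(np.radians(yaw)),0]);e=np.array([-d[1],d[0],0]);th=np.radians(th)
    far=np.mean(far,0); edge=np.array([far[0],far[1],50.])
    ax=d*np.cos(th)+np.array([0,0,np.sin(th)]);up=-d*np.sin(th)+np.array([0,0,np.cos(th)])
    fc=edge+d*(50-R*np.cos(th))*np.tan(th); fc[2]=R*np.cos(th)
    C0=fc+ax*w/2
    for n in ("top","side"):
        im=cv2.imread(f"pics/{n}0.png");m=cv2.inRange(cv2.cvtColor(im,cv2.COLOR_BGR2HSV),lo,hi)
        x0,y0,x1,y1=box[n];k=np.zeros_like(m);k[y0:y1,x0:x1]=m[y0:y1,x0:x1]
        cs,_=cv2.findContours(k,cv2.RETR_EXTERNAL,cv2.CHAIN_APPROX_NONE);c=max(cs,key=cv2.contourArea)[:,0].astype(float)
        # model rim points projected at lateral shift 0, extents along image direction of e
        a=np.linspace(0,2*np.pi,180);rim=[C0+s*ax*w/2+R*(np.cos(q)*e+np.sin(q)*up) for s in(-1,1) for q in a]
        pr=np.array([proj(n,p) for p in rim]);g=proj(n,C0+e*10)-proj(n,C0);sc=np.linalg.norm(g)/10;g/=np.linalg.norm(g)
        dif=[(f(c@g)-f(pr@g))/sc for f in(np.min,np.max)]
        h=np.array([-g[1],g[0]]);dif2=[(f(c@h)-f(pr@h)) for f in(np.min,np.max)]
        print(name,n,"lateral shift mm",np.round(dif,1),"perp px resid",np.round(dif2,1),cv2.contourArea(c.astype(np.int32)))
        if n=="top":s=np.mean(dif)
    print(" C with top shift",(C0+s*e).round(1),"up",up.round(3),"ax",ax.round(3))
run("wide",(100,120,40),(125,255,255),dict(top=(300,185,380,240),side=(280,180,340,255)),[(570.4,-15.2),(547.4,-143.2)],-10,63,36,28)
run("narrow",(18,60,80),(32,255,255),dict(top=(425,230,490,272),side=(340,145,395,190)),[(505.7,-229),(464.5,-353.5)],-18,52,25,30)
E
python3 lat.py
```

```text
wide top lateral shift mm [18.1 12.2] perp px resid [ 1.4 -1.6] 1073.5
wide side lateral shift mm [17.5 14.6] perp px resid [2.2 0.4] 1045.0
 C with top shift [574.2 -66.5  64.1] up [-0.462  0.082  0.883] ax [ 0.87  -0.153  0.469]
narrow top lateral shift mm [-9.7 -8.2] perp px resid [1.8 1.3] 673.5
narrow side lateral shift mm [-11.7  -8.9] perp px resid [2.1 1.2] 511.5
 C with top shift [ 495.4 -304.    51.3] up [-0.476  0.155  0.866] ax [ 0.824 -0.268  0.5  ]
```

```bash
cat > plan.py <<'E'
from h import *
from scipy.spatial.transform import Rotation as Ro
def to(gp,zt,yt,depth):
    """gp desired grasp point, zt tool z, yt tool y; prints row"""
    zt=np.array(zt,float);zt/=np.linalg.norm(zt);yt=np.array(yt,float);yt-=zt*(yt@zt);yt/=np.linalg.norm(yt)
    Rt=np.column_stack([np.cross(yt,zt),yt,zt]);p=np.array(gp)+zt*depth
    s=r.sense();R0=Ro.from_euler("xyz",s["tcp_rot"],degrees=True).as_matrix()
    d=R0.T@(p-s["tool_pos"])/10;rv=Ro.from_matrix(R0.T@Rt).as_rotvec(degrees=True)
    return d.round(2),rv.round(1)
WC=np.array([574.2,-66.5,64.1]);WU=np.array([-.462,.082,.883]);WA=np.array([.870,-.153,.469])
NC=np.array([495.4,-304,51.3]);NU=np.array([-.476,.155,.866]);NA=np.array([.824,-.268,.5])
RX=np.array([np.cos(np.radians(6.1)),np.sin(np.radians(6.1)),0]);DN=np.array([0,0,-1.])
WS=np.array([508.3,222.1,84]);NS=np.array([611.9,233.6,71])
E
python3 -c "
from plan import *
print(to(WC+WU*150,-WU,WA,21))"
```

```text
(array([-51.29, -52.95,   5.31]), array([-22.5, -20.9,  84.2]))
```

```bash
python3 -m creep '-12 -13 1 -5 -5 20 6; -51.29 -52.95 5.31 -22.5 -20.9 84.2 6; -51.29 -52.95 5.31 -22.5 -20.9 84.2 6; -51.29 -52.95 5.31 -22.5 -20.9 84.2 6; -51.29 -52.95 5.31 -22.5 -20.9 84.2 6; -51.29 -52.95 5.31 -22.5 -20.9 84.2 6; -51.29 -52.95 5.31 -22.5 -20.9 84.2 6; -51.29 -52.95 5.31 -22.5 -20.9 84.2 6; -51.29 -52.95 5.31 -22.5 -20.9 84.2 6; -51.29 -52.95 5.31 -22.5 -20.9 84.2 6; -51.29 -52.95 5.31 -22.5 -20.9 84.2 6; -51.29 -52.95 5.31 -22.5 -20.9 84.2 6; -51.29 -52.95 5.31 -22.5 -20.9 84.2 6; -51.29 -52.95 5.31 -22.5 -20.9 84.2 6; -51.29 -52.95 5.31 -22.5 -20.9 84.2 6; -51.29 -52.95 5.31 -22.5 -20.9 84.2 6; -51.29 -52.95 5.31 -22.5 -20.9 84.2 6; -51.29 -52.95 5.31 -22.5 -20.9 84.2 6; -51.29 -52.95 5.31 -22.5 -20.9 84.2 6; -51.29 -52.95 5.31 -22.5 -20.9 84.2 6'
python3 -c "
from plan import *
print(to(WC+WU*150,-WU,WA,21),to(WC+WU*52,-WU,WA,21))
for n in('side','top'): cv2.imwrite(f'pics/{n}1.png',imaging.snapshot(n)[:,:,::-1])"
```

```text
time: 2.1
tool_pos: [514.5, -54.6, 178.4]
tcp_rot: [152.0, 0.0, 80.1]
ft_force: [-0.0, 0.0, 0.7]
finger_gap: 60.0
(array([-0.13,  0.01,  0.05]), array([-0. , -0.1,  0.1])) (array([-0.14,  0.01,  9.85]), array([-0. , -0.1,  0.1]))
```

```bash
python3 -c "
import cv2
s=cv2.imread('pics/side1.png')[110:290,220:440];t=cv2.imread('pics/top1.png')[120:300,240:460]
cv2.imwrite('pics/c1.png',cv2.resize(cv2.hconcat([s,t]),None,fx=1.8,fy=1.8,interpolation=2))"
```

```text
(no output)
```

View pics/c1.png

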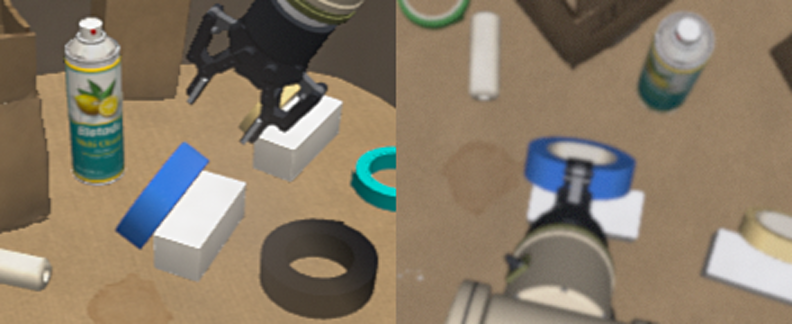

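The fingers sit above the blue roll, along its plane and centred across its rim (crop about (575,165)). I'll descend and close.

```bash
python3 -m creep '-0.1 0 2 0 0 0 6; -0.1 0 4 0 0 0 6; -0.1 0 5.5 0 0 0 6; -0.1 0 7 0 0 0 6; -0.1 0 8 0 0 0 6; -0.1 0 9 0 0 0 6; -0.1 0 9.8 0 0 0 6; -0.1 0 9.8 0 0 0 6; -0.1 0 9.8 0 0 0 6' 60
python3 -c "
from plan import *
for n in('side','top'): cv2.imwrite(f'pics/{n}2.png',imaging.snapshot(n)[:,:,::-1])
s=cv2.imread('pics/side2.png')[110:290,220:440];t=cv2.imread('pics/top2.png')[120:300,240:460]
cv2.imwrite('pics/c2.png',cv2.resize(cv2.hconcat([s,t]),None,fx=1.8,fy=1.8,interpolation=2))"
```

```text
time: 3.1
tool_pos: [559.7, -63.6, 92.0]
tcp_rot: [152.0, 0.0, 80.1]
ft_force: [-0.8, 0.6, 0.3]
finger_gap: 60.1
```

View pics/c2.png

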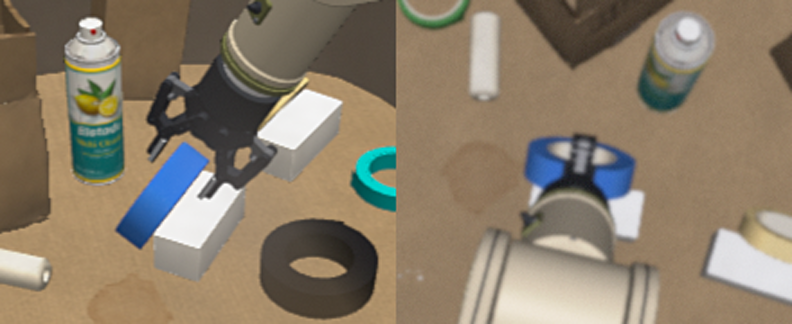

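The fingers straddle the rim with no contact. Closing.

```bash
python3 -m creep '-0.1 0 0 0 0 0 4.5; -0.1 0 0 0 0 0 3.8; -0.1 0 0 0 0 0 3; -0.1 0 0 0 0 0 2.5; -0.1 0 0 0 0 0 2.5; -0.1 0 0 0 0 0 2.5; -0.1 0 0 0 0 0 2.5; -0.1 0 0 0 0 0 2.5' 60
```

```text
time: 4.0
tool_pos: [560.2, -64.9, 93.3]
tcp_rot: [151.9, 0.0, 80.1]
ft_force: [-3.7, 0.4, 5.1]
finger_gap: 35.0
```

```bash
python3 -m creep '0 0 -1 0 0 0 2.5; 0 0 -2.5 0 0 0 2.5; 0 0 -4 0 0 0 2.5; 0 0 -6 0 0 0 2.5; 0 0 -8 0 0 0 2.5; 0 0 -10 0 0 0 2.5;0 0 -12 0 0 0 2.5;0 0 -14 0 0 0 2.5;0 0 -14 0 0 0 2.5'
python3 -c "
from plan import *
for n in('side','top'): cv2.imwrite(f'pics/{n}3.png',imaging.snapshot(n)[:,:,::-1])
print(to(WS+[0,0,52+100],DN,RX,21))
s=cv2.imread('pics/side3.png')[70:290,220:440];t=cv2.imread('pics/top3.png')[100:320,240:460]
cv2.imwrite('pics/c3.png',cv2.resize(cv2.hconcat([s,t]),None,fx=1.8,fy=1.8,interpolation=2))"
```

```text
time: 4.9
tool_pos: [495.9, -53.7, 219.5]
tcp_rot: [151.7, 0.1, 80.1]
ft_force: [0.2, -0.8, -1.9]
finger_gap: 35.0
(array([27.38, -3.1 , -1.53]), array([ 27.9,   4. , -15.7]))
```

View pics/c3.png

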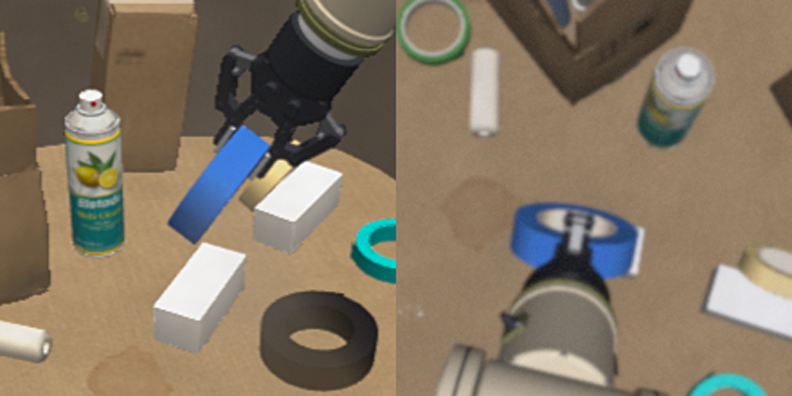

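The blue roll is held firmly and clear of the carton. Moving it over the wide slot.

```bash
python3 -m creep '5 -0.6 -2 7 1 -4 2.5; 10 -1.2 -2 14 2 -8 2.5; 14 -1.6 -2 20 3 -12 2.5; 18 -2 -2 27.9 4 -15.7 2.5; 22 -2.5 -2 27.9 4 -15.7 2.5; 25 -2.9 -1.6 27.9 4 -15.7 2.5; 27.38 -3.1 -1.53 27.9 4 -15.7 2.5; 27.38 -3.1 -1.53 27.9 4 -15.7 2.5; 27.38 -3.1 -1.53 27.9 4 -15.7 2.5; 27.38 -3.1 -1.53 27.9 4 -15.7 2.5; 27.38 -3.1 -1.53 27.9 4 -15.7 2.5; 27.38 -3.1 -1.53 27.9 4 -15.7 2.5'
python3 -c "
from plan import *
for n in('side','top'): cv2.imwrite(f'pics/{n}4.png',imaging.snapshot(n)[:,:,::-1])
print(to(WS+[0,0,52+100],DN,RX,21))
s=cv2.imread('pics/side4.png')[210:410,180:380];t=cv2.imread('pics/top4.png')[140:340,110:310]
cv2.imwrite('pics/c4.png',cv2.resize(cv2.hconcat([s,t]),None,fx=2,fy=2,interpolation=2))"
```

```text
time: 6.2
tool_pos: [508.5, 221.3, 215.2]
tcp_rot: [180.0, -0.0, 96.1]
ft_force: [0.7, -0.1, -1.9]
finger_gap: 34.8
(array([ 0.05, -0.02,  0.03]), array([ 0., -0., -0.]))
```

View pics/c4.png

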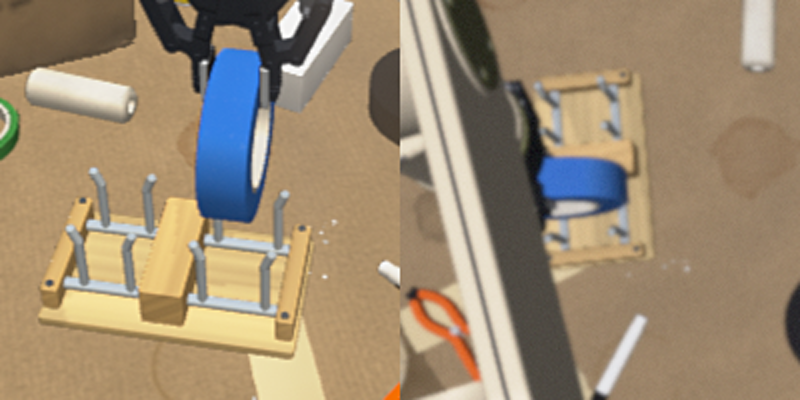

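```bash
cat > chk.py <<'E'
from plan import *
def chk(n,f,C,R,w,lo,hi,box,ax=RX):
    e=np.cross([0,0,1],ax);a=np.linspace(0,2*np.pi,180)
    pr=np.array([proj(n,C+s*ax*w/2+R*(np.cos(q)*e+np.sin(q)*np.array([0,0,1]))) for s in(-1,1) for q in a])
    im=cv2.imread(f);m=cv2.inRange(cv2.cvtColor(im,cv2.COLOR_BGR2HSV),lo,hi);x0,y0,x1,y1=box;k=np.zeros_like(m);k[y0:y1,x0:x1]=m[y0:y1,x0:x1]
    k=cv2.morphologyEx(k,cv2.MORPH_OPEN,np.ones((2,2)))
    c=np.vstack([c[:,0] for c in cv2.findContours(k,cv2.RETR_EXTERNAL,cv2.CHAIN_APPROX_NONE)[0] if cv2.contourArea(c)>25])
    print(n,"mask",c.min(0),c.max(0)+1,"model",pr.min(0).round(1),pr.max(0).round(1))
    for i,nm in enumerate(("ax","lat","up")):
        print("  10mm",nm,(proj(n,C+10*[ax,e,np.array([0,0,1])][i])-proj(n,C)).round(1))
E
python3 -c "
from chk import *
chk('side','pics/side4.png',WS+[0,0,100],63,36,(100,120,40),(125,255,255),(260,220,340,340))
chk('top','pics/top4.png',WS+[0,0,100],63,36,(100,120,40),(125,255,255),(160,200,240,270))"
```

```text
side mask [279 235] [312 322] model [277.9 232.3] [318.3 320.6]
  10mm ax [-6.7 -0.8]
  10mm lat [-1.3  4.6]
  10mm up [-0.1 -5. ]
top mask [179 219] [223 246] model [149.2 216.9] [222. 250.]
  10mm ax [-0.3 -5.4]
  10mm lat [-5.5  0.6]
  10mm up [-1.5 -0.9]
```

The held roll's outline agrees with the expected pose to about 2 mm. Lowering.

```bash
python3 -m creep '0 0 1 0 0 0 2.5; 0 0 2 0 0 0 2.5; 0 0 3 0 0 0 2.5; 0 0 4 0 0 0 2.5; 0 0 5 0 0 0 2.5; 0 0 6 0 0 0 2.5; 0 0 7 0 0 0 2.5; 0 0 8 0 0 0 2.5; 0 0 8.7 0 0 0 2.5; 0 0 9.2 0 0 0 2.5; 0 0 9.2 0 0 0 2.5'
python3 -c "
from plan import *
print(to(WS+[0,0,52],DN,RX,21))
for n in('side','top'): cv2.imwrite(f'pics/{n}5.png',imaging.snapshot(n)[:,:,::-1])
s=cv2.imread('pics/side5.png')[240:400,180:360]
cv2.imwrite('pics/c5.png',cv2.resize(s,None,fx=3.5,fy=3.5,interpolation=2))"
```

```text
time: 7.4
tool_pos: [508.1, 221.4, 122.4]
tcp_rot: [-180.0, -0.0, 96.1]
ft_force: [0.7, 0.2, -2.6]
finger_gap: 35.1
(array([0.06, 0.02, 0.74]), array([-0., -0., -0.]))
```

View pics/c5.png

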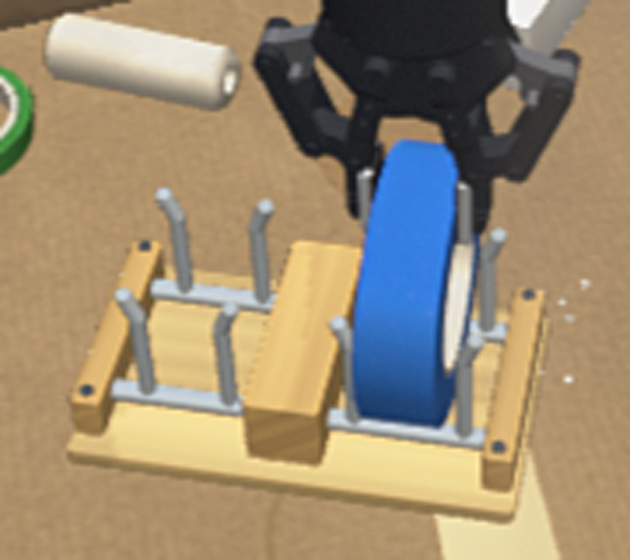

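Roll sits between the tines, no contact yet. Inching down.

```bash
python3 -m creep '0 0 0.2 0 0 0 2.5; 0 0 0.4 0 0 0 2.5; 0 0 0.5 0 0 0 2.5; 0 0 0.5 0 0 0 2.5'; python3 -m creep '0 0 0.1 0 0 0 2.5; 0 0 0.15 0 0 0 2.5; 0 0 0.15 0 0 0 2.5'
```

```text
time: 7.9
tool_pos: [508.9, 221.8, 118.7]
tcp_rot: [179.9, -0.0, 96.1]
ft_force: [0.1, 0.2, -0.9]
finger_gap: 35.0
time: 8.2
tool_pos: [509.2, 222.2, 118.3]
tcp_rot: [179.9, -0.1, 96.1]
ft_force: [-3.1, 0.7, 6.3]
finger_gap: 35.0
```

Contact with the rails (+7 N). Opening.

```bash
python3 -m creep '0 0 0 0 0 0 3.8; 0 0 0 0 0 0 4.2; 0 0 0 0 0 0 4.8; 0 0 0 0 0 0 5.5; 0 0 0 0 0 0 5.8; 0 0 0 0 0 0 5.8; 0 0 0 0 0 0 5.8;0 0 0 0 0 0 5.8'
python3 -c "
from chk import *
for n in('side','top'): cv2.imwrite(f'pics/{n}6.png',imaging.snapshot(n)[:,:,::-1])
s=cv2.imread('pics/side6.png')[240:400,180:360]
cv2.imwrite('pics/c6.png',cv2.resize(s,None,fx=3.5,fy=3.5,interpolation=2))"
```

```text
time: 9.0
tool_pos: [509.3, 222.2, 118.3]
tcp_rot: [179.9, -0.1, 96.1]
ft_force: [0.4, 0.3, 0.2]
finger_gap: 57.9
```

View pics/c6.png

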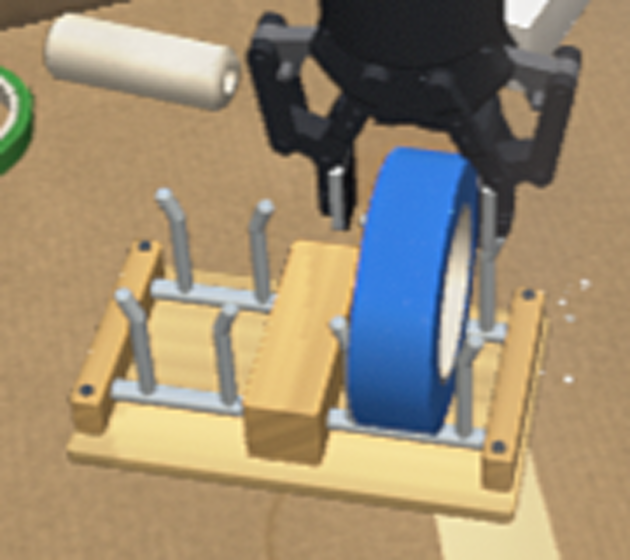

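The wide roll stands in its slot, slightly leaning on the tines. Retracting straight up and checking it.

```bash
python3 -m creep '0 0 -1 0 0 0 5.8; 0 0 -3 0 0 0 5.8; 0 0 -6 0 0 0 5.8; 0 0 -10 0 0 0 5.8; 0 0 -13 0 0 0 5.8; 0 0 -13 0 0 0 5.8'
python3 -c "
from chk import *
for n in('side','top'): cv2.imwrite(f'pics/{n}7.png',imaging.snapshot(n)[:,:,::-1])
chk('side','pics/side7.png',WS,63,36,(100,120,40),(125,255,255),(260,240,340,380))
print(to(NC+NU*150,-NU,NA,20))
s=cv2.imread('pics/side7.png')[240:400,180:360];t=cv2.imread('pics/top7.png')[140:300,150:330]
cv2.imwrite('pics/c7.png',cv2.resize(cv2.hconcat([s,t]),None,fx=2.2,fy=2.2,interpolation=2))"
```

```text
time: 9.7
tool_pos: [511.6, 222.9, 255.4]
tcp_rot: [179.3, -0.2, 96.1]
ft_force: [0.1, 0.1, 1.2]
finger_gap: 58.1
side mask [281 283] [317 365] model [280.6 281.4] [318.1 364.4]
  10mm ax [-6.2 -0.8]
  10mm lat [-1.2  4.7]
  10mm up [-0.1 -4.3]
(array([-49.53, -12.99,   8.44]), array([-29.3,  -6.5,  23.5]))
```

View pics/c7.png

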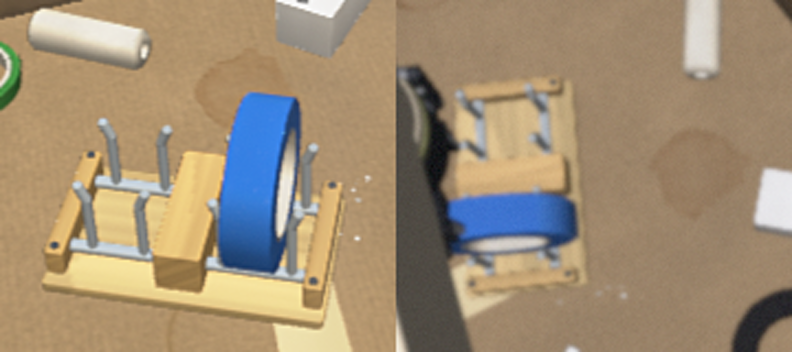

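The wide roll's outline matches the home pose within 2 px. Going to the cream roll.

```bash
python3 -m creep '-5 -1 -1 -3 -1 3 4.8; -10 -2.5 0 -8 -2 6 4.8; -15 -4 0 -14 -3 10 4.8; -20 -5.2 1 -20 -5 15 4.8; -25 -6.6 2 -29.3 -6.5 23.5 4.8; -30 -8 3 -29.3 -6.5 23.5 4.8; -35 -9.2 4 -29.3 -6.5 23.5 4.8; -40 -10.5 6 -29.3 -6.5 23.5 4.8; -45 -11.8 7.5 -29.3 -6.5 23.5 4.8; -49.53 -12.99 8.44 -29.3 -6.5 23.5 4.8; -49.53 -12.99 8.44 -29.3 -6.5 23.5 4.8; -49.53 -12.99 8.44 -29.3 -6.5 23.5 4.8; -49.53 -12.99 8.44 -29.3 -6.5 23.5 4.8; -49.53 -12.99 8.44 -29.3 -6.5 23.5 4.8; -49.53 -12.99 8.44 -29.3 -6.5 23.5 4.8'
python3 -c "
from plan import *
print(to(NC+NU*150,-NU,NA,20),to(NC+NU*48,-NU,NA,20))
for n in('side','top'): cv2.imwrite(f'pics/{n}8.png',imaging.snapshot(n)[:,:,::-1])
s=cv2.imread('pics/side8.png')[80:260,260:460];t=cv2.imread('pics/top8.png')[180:360,340:540]
cv2.imwrite('pics/c8.png',cv2.resize(cv2.hconcat([s,t]),None,fx=2,fy=2,interpolation=2))"
```

```text
time: 11.3
tool_pos: [434.0, -282.7, 164.0]
tcp_rot: [150.0, 0.0, 72.1]
ft_force: [0.8, -0.1, 0.5]
finger_gap: 48.2
(array([-0.12, -0.01,  0.01]), array([ 0. , -0.1,  0.1])) (array([-1.300e-01, -1.000e-02,  1.021e+01]), array([ 0. , -0.1,  0.1]))
```

View pics/c8.png

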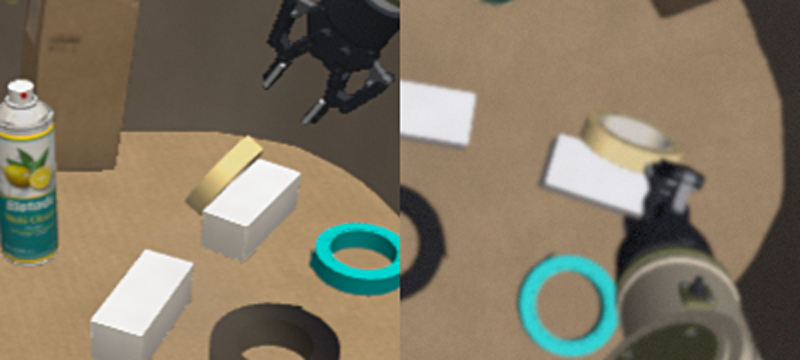

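```bash
python3 -c "
from plan import *
for n in('top','side'):
  print(n,proj(n,NC),proj(n,NC+NU*52),proj(n,r.sense()['tool_pos']))"
```

```text
top [455.15026735 251.20217131] [457.83503729 260.57594461] [461.9573574  276.22842583]
side [372.65349546 168.02283805] [384.18059288 154.30075381] [402.56935316 132.04429545]
```

```bash
python3 -m creep '-0.1 0 2 0 0 0 4.8; -0.1 0 4 0 0 0 4.8; -0.1 0 5.5 0 0 0 4.8; -0.1 0 6.5 0 0 0 4.8; -0.1 0 6.5 0 0 0 4.8'
python3 -c "
from plan import *
for n in('side','top'): cv2.imwrite(f'pics/{n}9.png',imaging.snapshot(n)[:,:,::-1])
s=cv2.imread('pics/side9.png')[100:220,320:450];t=cv2.imread('pics/top9.png')[210:330,400:530]
cv2.imwrite('pics/c9.png',cv2.resize(cv2.hconcat([s,t]),None,fx=3,fy=3,interpolation=2))"
```

```text
time: 11.9
tool_pos: [464.8, -292.5, 106.6]
tcp_rot: [150.0, -0.0, 72.2]
ft_force: [-1.0, 0.6, -0.4]
finger_gap: 47.9
```

View pics/c9.png

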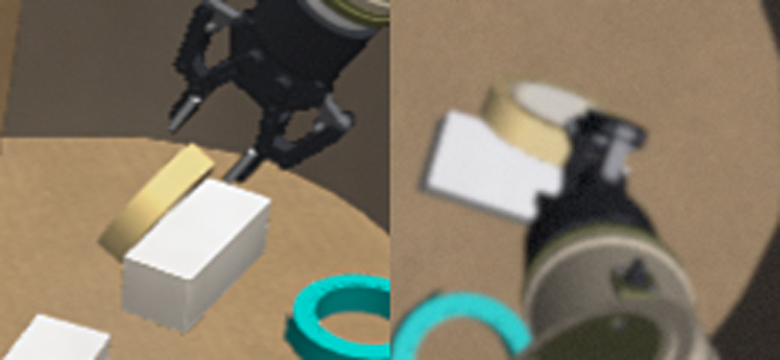

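The fingers straddle the cream rim in both views; the far fingertip is at about (465,250) in top. Continuing down, then closing.

```bash
python3 -m creep '0 0 1 0 0 0 4.8; 0 0 2 0 0 0 4.8; 0 0 2.8 0 0 0 4.8; 0 0 3.6 0 0 0 4.8; 0 0 3.6 0 0 0 4.8; 0 0 3.6 0 0 0 4.8'
python3 -m creep '0 0 0 0 0 0 3.5; 0 0 0 0 0 0 2.8; 0 0 0 0 0 0 2.2; 0 0 0 0 0 0 1.5; 0 0 0 0 0 0 1.5; 0 0 0 0 0 0 1.5; 0 0 0 0 0 0 1.5; 0 0 0 0 0 0 1.5' 60
```

```text
time: 12.6
tool_pos: [482.1, -298.8, 77.1]
tcp_rot: [150.0, 0.0, 72.2]
ft_force: [-0.1, -0.2, -0.4]
finger_gap: 48.4
time: 13.4
tool_pos: [482.3, -299.0, 77.6]
tcp_rot: [149.9, 0.0, 72.2]
ft_force: [-2.5, 1.6, 5.7]
finger_gap: 23.7
```

```bash
python3 -m creep '0 0 -1 0 0 0 1.5; 0 0 -2.5 0 0 0 1.5; 0 0 -4 0 0 0 1.5; 0 0 -6 0 0 0 1.5; 0 0 -8 0 0 0 1.5; 0 0 -10 0 0 0 1.5;0 0 -12 0 0 0 1.5;0 0 -14 0 0 0 1.5;0 0 -16 0 0 0 1.5;0 0 -16 0 0 0 1.5'
python3 -c "
from plan import *
for n in('side','top'): cv2.imwrite(f'pics/{n}10.png',imaging.snapshot(n)[:,:,::-1])
print(to(NS+[0,0,48+130],DN,RX,20))
s=cv2.imread('pics/side10.png')[60:240,300:500];t=cv2.imread('pics/top10.png')[200:380,380:580]
cv2.imwrite('pics/c10.png',cv2.resize(cv2.hconcat([s,t]),None,fx=2,fy=2,interpolation=2))"
```

```text
time: 14.4
tool_pos: [406.2, -275.2, 218.6]
tcp_rot: [149.7, 0.2, 72.1]
ft_force: [0.5, -1.4, -0.9]
finger_gap: 23.7
(array([54.68,  4.17,  0.81]), array([ 29.6,   6.3, -23.4]))
```

View pics/c10.png

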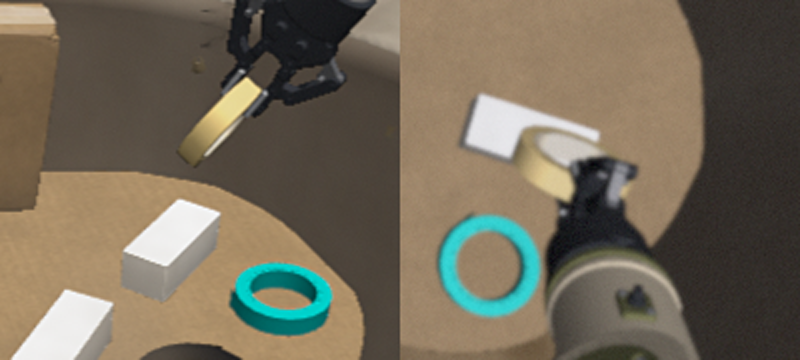

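```bash
python3 -m creep '5 0.4 0 3 1 -3 1.5; 10 0.8 0 8 2 -7 1.5; 15 1.2 0 14 3 -12 1.5; 20 1.6 0.2 20 4 -17 1.5; 25 2 0.3 29.6 6.3 -23.4 1.5; 30 2.3 0.4 29.6 6.3 -23.4 1.5; 35 2.7 0.5 29.6 6.3 -23.4 1.5; 40 3 0.6 29.6 6.3 -23.4 1.5; 45 3.4 0.7 29.6 6.3 -23.4 1.5; 50 3.8 0.8 29.6 6.3 -23.4 1.5; 53 4.1 0.8 29.6 6.3 -23.4 1.5; 54.7 4.2 0.8 29.6 6.3 -23.4 1.5; 54.7 4.2 0.8 29.6 6.3 -23.4 1.5; 54.7 4.2 0.8 29.6 6.3 -23.4 1.5; 54.7 4.2 0.8 29.6 6.3 -23.4 1.5; 54.7 4.2 0.8 29.6 6.3 -23.4 1.5; 54.7 4.2 0.8 29.6 6.3 -23.4 1.5'
python3 -c "
from chk import *
for n in('side','top'): cv2.imwrite(f'pics/{n}11.png',imaging.snapshot(n)[:,:,::-1])
print(to(NS+[0,0,48+130],DN,RX,20))
s=cv2.imread('pics/side11.png')[200:400,160:360];t=cv2.imread('pics/top11.png')[120:320,120:320]
cv2.imwrite('pics/c11.png',cv2.resize(cv2.hconcat([s,t]),None,fx=2,fy=2,interpolation=2))
chk('side','pics/side11.png',NS+[0,0,130],52,25,(18,60,80),(32,255,255),(210,200,280,330))
"
```

```text
time: 16.2
tool_pos: [612.2, 232.9, 229.3]
tcp_rot: [180.0, 0.1, 96.0]
ft_force: [0.1, -0.1, -1.7]
finger_gap: 23.9
(array([ 0.05, -0.03,  0.05]), array([ 0.1,  0.1, -0. ]))
side mask [211 225] [281 331] model [210.  223.9] [247.3 296. ]
  10mm ax [-6.5 -0.8]
  10mm lat [-1.9  4.5]
  10mm up [-0.6 -5.1]
```

View pics/c11.png

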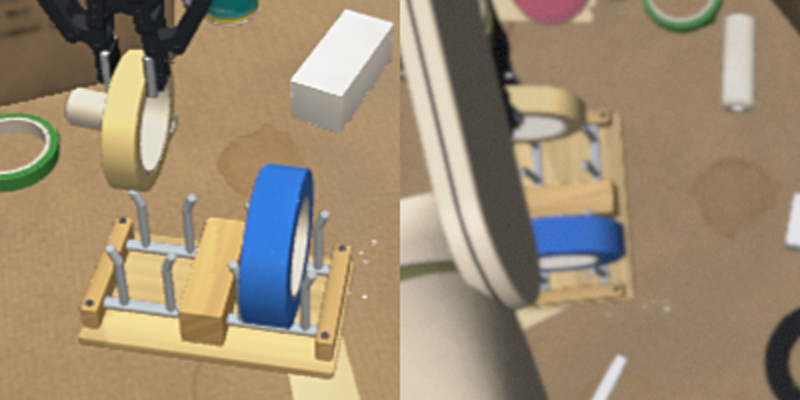

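The cream roll's outline (side 211–247, 224–295) matches the model within 1 px. Lowering.

```bash
python3 -m creep '0 0 1 0 0 0 1.5; 0 0 2.2 0 0 0 1.5; 0 0 3.4 0 0 0 1.5; 0 0 4.6 0 0 0 1.5; 0 0 5.8 0 0 0 1.5; 0 0 7 0 0 0 1.5; 0 0 8.2 0 0 0 1.5; 0 0 9.2 0 0 0 1.5; 0 0 10.2 0 0 0 1.5; 0 0 11.2 0 0 0 1.5; 0 0 11.8 0 0 0 1.5; 0 0 12.1 0 0 0 1.5; 0 0 12.1 0 0 0 1.5'
python3 -c "
from chk import *
print(to(NS+[0,0,48],DN,RX,20))
for n in('side','top'): cv2.imwrite(f'pics/{n}12.png',imaging.snapshot(n)[:,:,::-1])
s=cv2.imread('pics/side12.png')[240:400,180:360];t=cv2.imread('pics/top12.png')[140:300,150:330]
cv2.imwrite('pics/c12.png',cv2.resize(cv2.hconcat([s,t]),None,fx=2.2,fy=2.2,interpolation=2))"
```

```text
time: 17.6
tool_pos: [612.2, 233.0, 108.1]
tcp_rot: [180.0, 0.1, 96.1]
ft_force: [-0.7, -0.4, -1.9]
finger_gap: 23.4
(array([ 0.06, -0.02,  0.91]), array([ 0. ,  0.1, -0. ]))
```

View pics/c12.png

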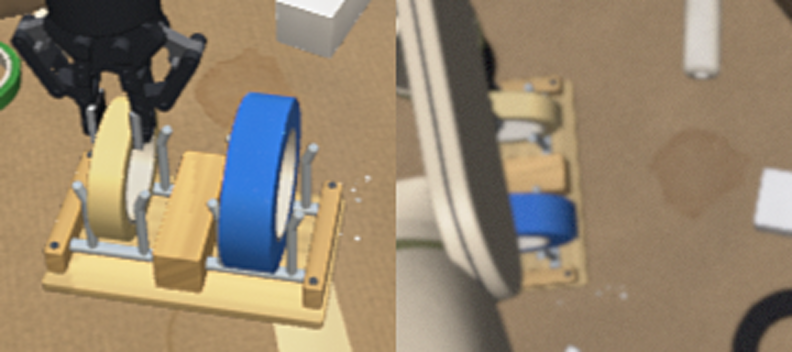

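The cream roll is between the narrow tines. Inching down to contact.

```bash
python3 -m creep '0 0 0.2 0 0 0 1.5; 0 0 0.4 0 0 0 1.5; 0 0 0.5 0 0 0 1.5; 0 0 0.5 0 0 0 1.5'; python3 -m creep '0 0 0.1 0 0 0 1.5; 0 0 0.15 0 0 0 1.5; 0 0 0.15 0 0 0 1.5'
```

```text
time: 18.1
tool_pos: [612.9, 233.3, 104.4]
tcp_rot: [179.9, 0.0, 96.1]
ft_force: [0.0, 1.6, 0.3]
finger_gap: 23.8
time: 18.4
tool_pos: [613.4, 233.9, 103.9]
tcp_rot: [179.8, -0.0, 96.1]
ft_force: [-1.3, 1.8, 5.1]
finger_gap: 23.6
```

```bash
python3 -m creep '0 0 0.1 0 0 0 1.5; 0 0 0.2 0 0 0 1.5; 0 0 0.2 0 0 0 1.5'
python3 -c "
from chk import *
for n in('side','top'): cv2.imwrite(f'pics/{n}13.png',imaging.snapshot(n)[:,:,::-1])
s=cv2.imread('pics/side13.png')[265:375,190:300]
chk('side','pics/side13.png',NS,52,25,(18,60,80),(32,255,255),(218,280,246,348))
cv2.imwrite('pics/c13.png',cv2.resize(s,None,fx=5,fy=5,interpolation=2))"
```

```text
time: 18.7
tool_pos: [613.8, 234.5, 103.5]
tcp_rot: [179.7, -0.1, 96.1]
ft_force: [-4.2, 2.3, 10.5]
finger_gap: 23.8
side mask [219 287] [243 349] model [219.7 287.1] [253.  353.5]
  10mm ax [-6.  -0.8]
  10mm lat [-1.7  4.6]
  10mm up [-0.5 -4.3]
```

View pics/c13.png

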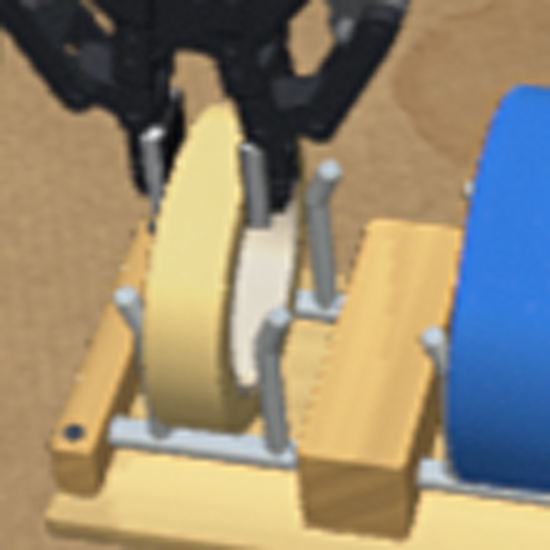

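Contact is confirmed (12 N); the outline is at most a few mm high. Releasing slowly.

```bash
python3 -m creep '0 0 0 0 0 0 2.5; 0 0 0 0 0 0 2.8; 0 0 0 0 0 0 3.2; 0 0 0 0 0 0 3.8; 0 0 0 0 0 0 4.6; 0 0 0 0 0 0 4.6; 0 0 0 0 0 0 4.6;0 0 0 0 0 0 4.6'
python3 -m creep '0 0 -1 0 0 0 4.6; 0 0 -2.5 0 0 0 4.6; 0 0 -5 0 0 0 4.6; 0 0 -8 0 0 0 4.6; 0 0 -12 0 0 0 4.6; 0 0 -16 0 0 0 4.6; 0 0 -19 0 0 0 4.6; 0 0 -19 0 0 0 4.6;0 0 -19 0 0 0 4.6'
python3 -c "
from chk import *
for n in('side','top'): cv2.imwrite(f'pics/{n}14.png',imaging.snapshot(n)[:,:,::-1])
s=cv2.imread('pics/side14.png')[260:380,190:340]
chk('side','pics/side14.png',NS,52,25,(18,60,80),(32,255,255),(218,280,246,350))
chk('side','pics/side14.png',WS,63,36,(100,120,40),(125,255,255),(260,240,340,380))
cv2.imwrite('pics/c14.png',cv2.resize(s,None,fx=5,fy=5,interpolation=2))"
```

```text
time: 19.6
tool_pos: [613.8, 234.5, 103.5]
tcp_rot: [179.7, -0.1, 96.1]
ft_force: [0.1, 0.2, 0.3]
finger_gap: 45.9
time: 20.5
tool_pos: [613.5, 234.4, 296.2]
tcp_rot: [179.5, -0.1, 96.1]
ft_force: [0.1, -0.4, -0.7]
finger_gap: 46.0
side mask [219 288] [247 351] model [219.7 287.1] [253.  353.5]
  10mm ax [-6.  -0.8]
  10mm lat [-1.7  4.6]
  10mm up [-0.5 -4.3]
side mask [281 283] [317 365] model [280.6 281.4] [318.1 364.4]
  10mm ax [-6.2 -0.8]
  10mm lat [-1.2  4.7]
  10mm up [-0.1 -4.3]
```

View pics/c14.png

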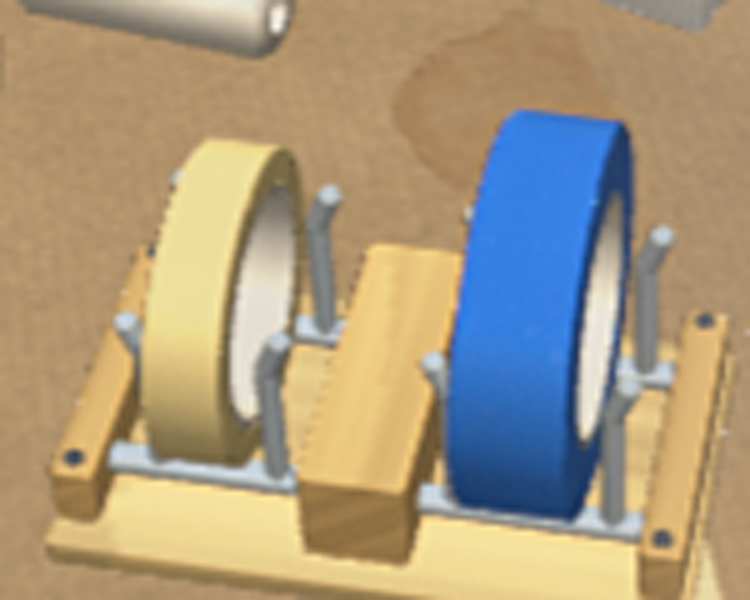

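View pics/top14.png

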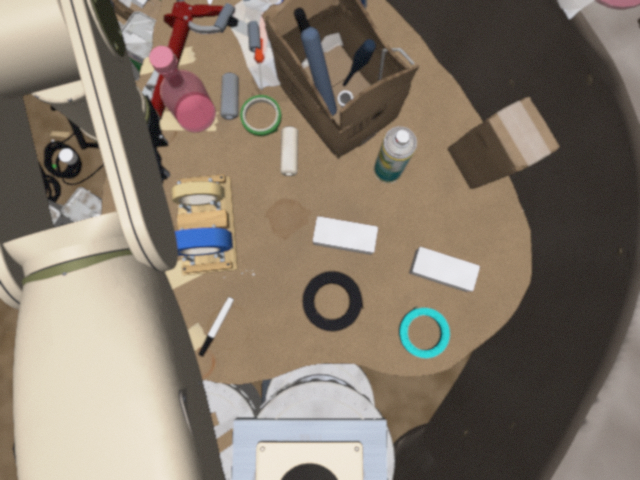

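```bash
python3 -c "
from bench import r
print(r.hand_in())"
```

```text
the job is handed in; nothing more can be done
None
```

I put both rolls away in the rack and handed the job in at about 20.5 s of the 61 s allowed. The hand-in reports no verdict.

- **Wide (blue) roll:** I pinched it across the rim and lowered it into the wide slot. I let go once it touched the rails, at about 7 N.
- **Narrow (cream) roll:** I did the same into the narrow slot and let go at about 10–12 N of rail contact.

**Last checks:** In the final side view both rolls' outlines match the home poses to about 1–2 pixels, roughly 2–4 mm. Both rolls stand upright between their tines. The gripper was clear above them with no force on the wrist. In the top view the aerosol can and roller sleeve are where they started.

**What disagreed:** The rolls touched the rails 3–5 mm earlier than I had planned. The likely cause is that they sat slightly lower in the grip than assumed; both were seated after release. The colour mask cut off the shaded or hidden edges of the cream roll, so I read its edges off the enlarged picture instead.

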